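# Eject a cast test block and slide it onto the take-off board

### The job

The cement test block in the hand ejector mould has set. Press the mould's lever all the way down so that the block is lifted out of the cavity, then slide the block across the mould's face onto the plywood take-off board, between the fences, until it lies flat and square against the stop at the far end. Do not topple the block and do not knock about the tins standing round the mould.

Things in the scene. Friction and masses are not known exactly. Their poses are not given: they have to be found in the camera images.
- ejector_mould: Hand ejector mould of steel, fixed. Origin: on the trolley surface under the cavity's centre. x along the cavity's long side, y across it from take-off board (-y) to lever bar (+y), z up. Mould box 130 x 90 mm, flat face at z = 104 mm. Base plate y = -151 to +65, x = +-75 mm. The cavity's floor is an ejector plate that rises with the lever to 2 mm above the face and stays up.
- lever_bar (a point): Middle of the lever's round cross bar (black rubber sleeve 110 mm long, 24 mm thick, along the mould's x), on its axis. Two flat arms outside the mould's ends (x = +-79 mm) carry it; it swings about a shaft along x at mould y = 32, z = 38 mm, radius 115 mm: raised at about y = 90, z = 138 mm, fully down at y = 147, z = 38 mm.
- ejector_lever (a joint): Angle of the lever: 0 raised (block down in the cavity), grows as the bar is pressed down, 1.05 rad at the lower stop (ejector fully up). Stiff: needs about 10 N at the bar and stays where it is left.
- cast_block: Grey cement block 100 x 60 x 40 mm, 0.35 to 0.65 kg. Origin: centre of its underside, x along its 100 mm side, y along its 60 mm side, z up. Starts in the cavity, its top about level with the mould's face.
- board (a point): Centre of the top of the plywood take-off board (z = 102.5 mm, mould y = -46 to -138 mm). Steel fences on both sides, 110 mm apart, flared at the entrance; end stop with inner face at y = -138 mm; both rise 13 mm above the board. Against the stop, the block's centre is at mould y = -108 mm, 13 mm past this point. Axes as the mould.
- sample_tin_0: Round aluminium tin, 65 mm wide, 42 mm high, standing on the trolley; origin under its centre. Bystander.
- sample_tin_2: Round aluminium tin, 71 mm wide, 47 mm high; origin under its centre. Bystander.
- sample_tin_3: Round aluminium tin, 58 mm wide, 34 mm high; origin under its centre. Bystander.
- black_collar: Black open steel ring, 104 mm wide, 66 mm high, standing fast on the trolley; origin under its centre. An obstacle only.
- cavity (a point): Centre of the mouth of the open rectangular cavity, level with the mould's face (mould z = 104 mm). The cavity is 104 mm (x) by 64 mm (y), 42 mm deep, with walls 13 mm thick. Axes as the mould.

How it is judged:
By the outcome, as a careful person would: the job done as asked, in the order asked, and still so for the second after the job is handed in, with the robot touching nothing.
It also fails if it takes over 45 s, if anything falls off the work surface, if the arm or the gripper's body presses on something with over 40 N, if the wrist force passes 120 N, or if a joint passes its speed limit or range.

### The arm

A 6-joint arm with a two-finger parallel gripper is mounted at the origin on a cart in front of the work surface, level with it; the furniture and walls round the work are solid. World frame = base frame: x ahead of the robot, y to its left, z up, the work surface at z = 0. Lengths are in m, angles in degrees, forces in N, time in s.
With the tool pointing down it reaches from about 0.3 to 1 m from the base axis. Payload 5.1 kg.
Tool frame: the origin (TCP) lies between the finger pads; the fingertips stand 22 mm ahead of it and the grasp point (between the pads) lies 3 mm ahead of it (manip.tip_extent is the distance from the TCP to the fingertips, in m); z points along the fingers, y is the line along which they close (so a half turn about z gives the same grasp; the last joint's range is limited). The gripper opens to 95 mm and grips with 3 to 60 N. Pads are 20 mm wide; open, the fingers measure 119 mm over their backs; the gripper's body (75 mm by 180 mm) begins 59 mm behind the grasp point.
Start: joints at [69.007, 7.093, 94.555, -0, 78.352, -4.733], TCP at [0.182, 0.624, 0.237] pointing down, gripper open.
Joint ranges: [-149.61, 149.61], [-58.7, 133.49], [1.44, 155.28], [-77.14, 257.14], [18.33, 153.61], [-166.67, 166.67]. Speed limits (degrees/s): [147.25, 147.25, 180, 180, 180, 180].

### API

Orientations are given as a 3x3 rotation matrix whose columns are the frame's x, y, z axes.
In Python, from bench import telemetry, snapshot, camera_model, manip gives the robot as it stands. The module is installed in compiled form; this text tells all that it offers.
- The arm moves only by the tool play_rows, never from a script. Its argument "increments" is a list of rows, each an object with "turn": the turn, a rotation vector about the tool's x, y, z in rad, a list of three; "translation": the shift along the tool's x, y, z in m, a list of three; "fingers": the finger opening in m, from 0 to 0.0951. A call has 1 to 8 rows; each row shifts and turns the commanded pose from where the row before left it, along the tool's axes as they then stand; what a row does not reach is not made up. A row lasts 1/12 s, in which the tool goes at most 41.7 mm and 7.16 degrees, less where a joint would pass 70% of its speed; a pose out of reach is approached as far as the arm can. A call is refused whole if a number of a shift passes 0.0417 or a number of a turn 0.125, either way. A call with a gripper value outside its range is refused whole. The fingers move at their own pace and stop on an object; the grip force is fixed at half the most. Time passes only in rows, so rows that do not move let the fingers close. It gives the time, the measured TCP pose, the force, the opening and the grip force at its end, in the units of the state.
- telemetry.read_state(): the state, without advancing time (a new reading comes with each control period).
- snapshot(name): name is "side" or "top" or "wrist"; returns the picture (480x640x3 uint8, red, green, blue); there is no depth.
- camera_model(name): a dict with "mtx" (3x3 intrinsics, pixels), "cam_to_world" (4x4, takes a point from camera to world coordinates). Camera axes: x right, y up, looking along -z (the intrinsics and any distortion apply to the point x, -y, -z); pixel columns grow to the right and rows downward; lengths in m; the calibration is good to about 2 mm. A picture is of the moment at which its call begins: read the wrist's pose just before it. camera_model takes no time and is no camera call; for the wrist camera it gives the pose at the moment of the call.
- manip.sign_off(): hands the job in; it is judged then, once.
The state is a dict: "t": time; "joint_pos": joint angles; "dq": joint speeds; "joint_torque": joint torques, N m; "position": TCP position; "tcp_rot": TCP orientation; "contact_force": force on the tool from outside, world axes, zero at the start; "torque": the same for the moment, N m; "gripper_width": finger opening in m; "grip_force": force on a finger pad.
Only numpy, scipy, OpenCV 4.12 (cv2) and the standard library are available. Lean on these libraries where they do the work, as an engineer would, in place of code of your own. Each camera call takes 0.05 s, during which the arm holds its last target. There are 200 camera calls.

## Working session

There is one attempt and no reset: what is moved stays moved. The work goes in short steps, Python scripts to look and compute and a tool call to move; the robot and the scene stay as the last step left them, time stands still between calls to the robot, and variables do not carry over. Pictures are saved under pics/ and viewed, at most 10 in all, crops included, and the job is handed in when it is done.

Besides the shell and the picture viewer there is one more tool, called after "Emit:" by a JSON object that holds its "method" and its "body", one argument or row to a line. play_rows: Moves the arm, as the interface text tells. Its arguments: {"type":"object","properties":{"increments":{"type":"array","items":{"type":"object","properties":{"turn":{"type":"array","items":{"type":"number"}},"translation":{"type":"array","items":{"type":"number"}},"fingers":{"type":"number"}}}}},"required":["increments"]}

```bash
mkdir -p pics; python3 - <<'E'
from bench import telemetry, snapshot, camera_model, manip
import cv2, numpy as np
np.set_printoptions(precision=4,suppress=True)
for n in ["top","side"]:
    im=snapshot(n); cv2.imwrite(f"pics/{n}0.png",im[:,:,::-1]); c=camera_model(n); print(n,c)
s=telemetry.read_state(); print(s, manip.tip_extent)
E
```

```text
top {'mtx': array([[542.8159,   0.    , 327.7033],
       [  0.    , 542.8159, 242.1917],
       [  0.    ,   0.    ,   1.    ]]), 'cam_to_world': array([[ 0.0081,  0.9935, -0.1134,  0.4209],
       [-0.9999,  0.0069, -0.0117, -0.1014],
       [-0.0109,  0.1134,  0.9935,  0.9779],
       [ 0.    ,  0.    ,  0.    ,  1.    ]])}
side {'mtx': array([[474.3666,   0.    , 326.8379],
       [  0.    , 474.3666, 234.2231],
       [  0.    ,   0.    ,   1.    ]]), 'cam_to_world': array([[ 0.8226,  0.3658, -0.4353,  0.1536],
       [-0.5685,  0.5168, -0.6401, -0.6476],
       [-0.0092,  0.774 ,  0.6331,  0.6386],
       [ 0.    ,  0.    ,  0.    ,  1.    ]])}
{'t': 0.1, 'joint_pos': array([69.0069,  7.1293, 94.6245, -0.0009, 78.3515, -4.7318]), 'dq': array([ 0.0175,  0.0714, -0.1878,  0.015 , -0.1315, -0.0518]), 'joint_torque': array([  0.0002, -41.8875, -36.1099,   0.0778,   0.0462,  -0.0001]), 'position': array([0.1818, 0.6235, 0.2355]), 'tcp_rot': array([[-0.96  ,  0.28  , -0.0006],
       [ 0.28  ,  0.96  , -0.0017],
       [ 0.0001, -0.0018, -1.    ]]), 'contact_force': array([-0.6629, -0.092 ,  0.5709]), 'torque': array([ 0.052 , -0.0511, -0.0185]), 'grip_force': 0.0, 'gripper_width': 0.09494532057606585} 0.022
```

View pics/top0.png

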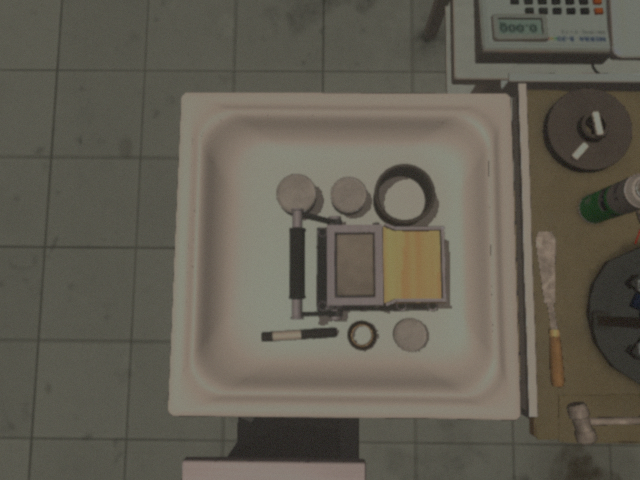

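View pics/side0.png

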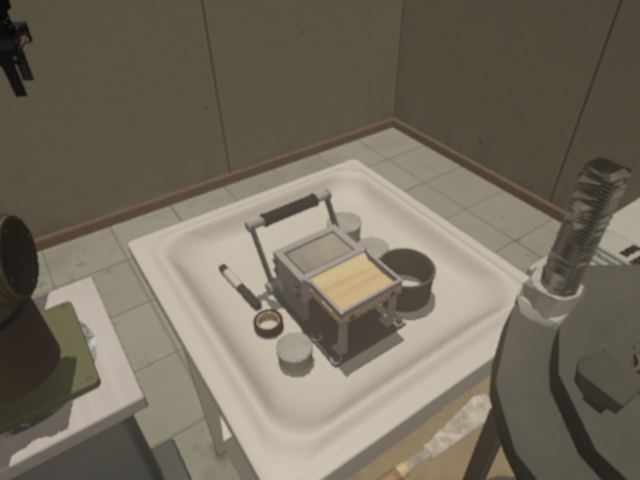

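The top view shows the mould face at about (330-385, 225-308), the board at (385-443, 230-303) and the lever bar at (297, 263). Tins sit at (297,193), (350,195) and (411,334), and the collar at (405,195). I'll zoom in for corner pixels.

```bash
python3 - <<'E'
import cv2
a=cv2.imread("pics/top0.png")[160:360,260:460]
a=cv2.convertScaleAbs(cv2.resize(a,(600,600),interpolation=cv2.INTER_CUBIC),alpha=1.4)
cv2.imwrite("pics/topc.png",a)
E
```

```text
(no output)
```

View pics/topc.png

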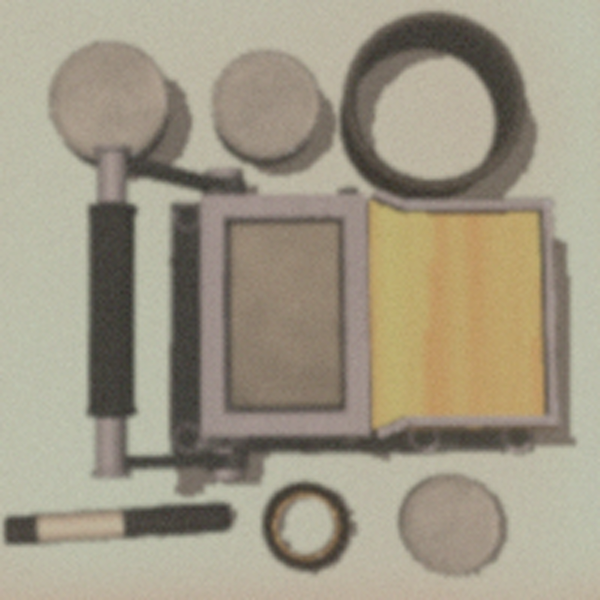

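```bash
cat > h.py <<'E'
import numpy as np, cv2
from scipy.optimize import least_squares
from bench import camera_model
np.set_printoptions(precision=4,suppress=True)
def proj(c,P):
    T=np.linalg.inv(c["cam_to_world"]); p=np.atleast_2d(P)@T[:3,:3].T+T[:3,3]
    p=p*[1,-1,-1]; q=p@c["mtx"].T; return q[:,:2]/q[:,2:]
def ray(c,u,v,z):
    R=c["cam_to_world"][:3,:3];o=c["cam_to_world"][:3,3]
    d=R@(np.linalg.inv(c["mtx"])@[u,v,1]*[1,-1,-1]); return o+d*(z-o[2])/d[2]
def m2w(m,P):
    c,s=np.cos(m[2]),np.sin(m[2]); P=np.atleast_2d(P)
    return np.c_[m[0]+c*P[:,0]-s*P[:,1], m[1]+s*P[:,0]+c*P[:,1], P[:,2]]
E
python3 - <<'E'
from h import *
ct=camera_model("top"); cs=camera_model("side")
M=np.array([[65,45,104],[65,-45,104],[-65,45,104],[-65,-45,104],[52,32,104],[52,-32,104],[-52,32,104],[-52,-32,104],[55,-138,102.5],[-55,-138,102.5]])/1000
u=np.array([[201,197],[369,196],[201,435],[371,434],[224,219],[346,218],[226,410],[346,409],[543,212],[546,416]])/3.+[260,160]
r=least_squares(lambda m:(proj(ct,m2w(m,M))-u).ravel(),[.4,0,0]); m=r.x
print(m,np.degrees(m[2]));print(r.fun.reshape(-1,2))
np.save("m.npy",m)
print("lever", proj(ct,m2w(m,[[.055,.09,.138],[-.055,.09,.138]])), np.array([[112,205],[112,413]])/3+[260,160])
for n,x,y,z in [("t0?",109,101,.047),("t?",267,105,.042),("t",453,524,.034),("collar",433,105,.066)]:
    print(n,ray(ct,x/3+260,y/3+160,z))
im=cv2.imread("pics/side0.png")
K=np.array([[65,45,104],[65,-45,104],[-65,-45,104],[-65,45,104],[52,-138,102.5],[-52,-138,102.5],[55,90,138],[-55,90,138],[75,-151,0],[-75,-151,0]])/1000
print(proj(cs,m2w(m,K)))
for p in proj(cs,m2w(m,K)): cv2.circle(im,tuple(int(round(v*8)) for v in p),12,(0,0,255),-1,shift=3)
cv2.imwrite("pics/side_o.png",cv2.resize(im[160:400,180:460],(700,600)))
E
```

```text
[ 0.4845 -0.1359  0.0088] 0.5062866266420095
[[ 0.359  -0.9143]
 [-0.2494 -0.7068]
 [ 0.41    0.2171]
 [ 0.0771  0.512 ]
 [ 0.7043 -0.3393]
 [-0.5068 -0.0894]
 [ 0.1871  0.3743]
 [ 0.1786  0.6739]
 [-0.9151  0.0613]
 [-0.2527  0.1806]]
lever [[298.3247 227.9891]
 [297.9361 298.7424]] [[297.3333 228.3333]
 [297.3333 297.6667]]
t0? [ 0.6119 -0.035   0.047 ]
t? [ 0.6111 -0.127   0.042 ]
t [ 0.37   -0.2343  0.034 ]
collar [ 0.6068 -0.2206  0.066 ]
[[334.1954 223.9016]
 [365.0571 250.2358]
 [300.9912 281.7912]
 [272.4744 251.3629]
 [395.6248 285.7699]
 [342.5321 315.2333]
 [315.4196 199.0047]
 [262.8178 220.4456]
 [405.8653 326.76  ]
 [334.9622 370.2409]]
```

View pics/side_o.png

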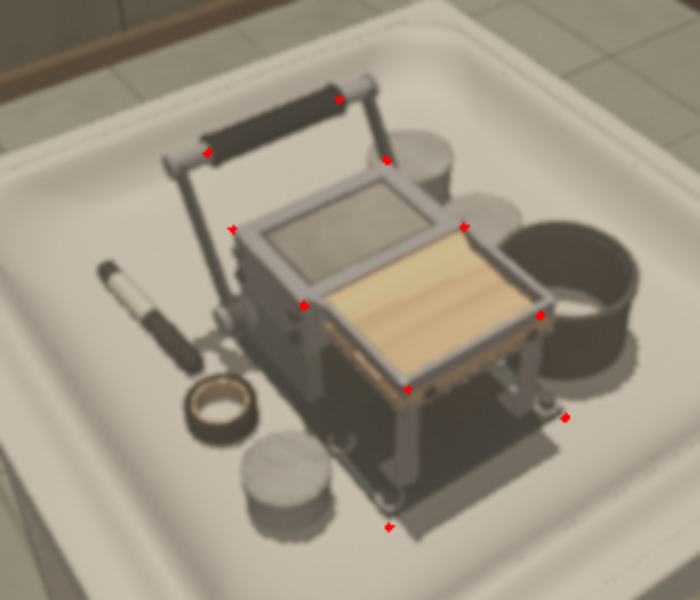

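The overlay agrees with the side view to about 2 mm, which gives the mould at (0.4845, -0.136) with a yaw of about 0.5°. The plan is to grip the bar, swing it down its arc, then push the block with two spread fingers. First I move above the bar.

Emit:
{"method": "play_rows", "body": {
  "increments": [
    {"translation": [-0.0265, -0.031, 0], "turn": [0, 0, 0], "fingers": 0.06},
    {"translation": [-0.0265, -0.031, 0], "turn": [0, 0, 0], "fingers": 0.06},
    {"translation": [-0.0265, -0.031, 0], "turn": [0, 0, 0], "fingers": 0.06},
    {"translation": [-0.0265, -0.031, 0], "turn": [0, 0, 0], "fingers": 0.06},
    {"translation": [-0.0265, -0.031, 0], "turn": [0, 0, 0], "fingers": 0.06},
    {"translation": [-0.0265, -0.031, 0], "turn": [0, 0, 0], "fingers": 0.06},
    {"translation": [-0.0265, -0.031, 0], "turn": [0, 0, 0], "fingers": 0.06},
    {"translation": [-0.0265, -0.031, 0], "turn": [0, 0, 0], "fingers": 0.06}
  ]
}}

```text
t: 0.77
position: [0.3161, 0.3246, 0.2362]
tcp_rot: [[-0.96, 0.279, -0.0], [0.279, 0.96, -0.0], [0.0, -0.0, -1.0]]
contact_force: [1.1, 0.2, -0.6]
gripper_width: 0.06
grip_force: 0.0
```

Emit:
{"method": "play_rows", "body": {
  "increments": [
    {"translation": [-0.0265, -0.031, 0], "turn": [0, 0, 0], "fingers": 0.06},
    {"translation": [-0.0265, -0.031, 0], "turn": [0, 0, 0], "fingers": 0.06},
    {"translation": [-0.0265, -0.031, 0], "turn": [0, 0, 0], "fingers": 0.06},
    {"translation": [-0.0265, -0.031, 0], "turn": [0, 0, 0], "fingers": 0.06},
    {"translation": [-0.0265, -0.031, 0], "turn": [0, 0, 0], "fingers": 0.06},
    {"translation": [0, 0, 0], "turn": [0, 0, -0.098], "fingers": 0.06},
    {"translation": [0, 0, 0], "turn": [0, 0, -0.098], "fingers": 0.06},
    {"translation": [0, 0, 0], "turn": [0, 0, -0.098], "fingers": 0.06}
  ]
}}

```text
t: 1.43
position: [0.4, 0.1394, 0.2362]
tcp_rot: [[-1.0, -0.012, -0.001], [-0.012, 1.0, -0.0], [0.001, -0.0, -1.0]]
contact_force: [-0.7, -0.3, 0.3]
gripper_width: 0.0598
grip_force: 0.0
```

```bash
cat > w.py <<'E'
import sys
from h import *
from bench import telemetry
from scipy.spatial.transform import Rotation as Ro
def to(P,yaw,tilt=0):
    "tool-frame shift (tool as it stands) and turn to reach mould point P with tool y at mould yaw (deg), tilt about tool x"
    s=telemetry.read_state(); m=np.load("m.npy"); R=s["tcp_rot"]
    a=np.radians(yaw)+m[2]; y=np.array([np.cos(a),np.sin(a),0]); z=np.array([0,0,-1.])
    Rt=np.c_[np.cross(y,z),y,z]@Ro.from_euler('x',tilt,degrees=True).as_matrix()
    d=R.T@(m2w(m,P)[0]-s["position"])
    c,q=np.cos(m[2]),np.sin(m[2]); e=s["position"]-[m[0],m[1],0]
    print("t",s["t"],"mould-frame tcp",np.array([c*e[0]+q*e[1],-q*e[0]+c*e[1],e[2]]),"F",s["contact_force"],"w",s["gripper_width"],s["grip_force"])
    print("shift",d,"turn",Ro.from_matrix(R.T@Rt).as_rotvec(),"R",R.ravel())
E
python3 -c "
from w import *
to([0,.09,.236],90)"
```

```text
t 1.4333 mould-frame tcp [-0.0821  0.276   0.2362] F [-0.6878 -0.2575  0.2664] w 0.05984311525592135 0.0
shift [-0.0815 -0.1862  0.0001] turn [-0.     -0.0008  0.0031] R [-0.9999 -0.012  -0.0008 -0.012   0.9999 -0.      0.0008 -0.     -1.    ]
```

Emit:
{"method": "play_rows", "body": {
  "increments": [
    {"translation": [-0.0163, -0.0372, 0], "turn": [0, 0, 0], "fingers": 0.06},
    {"translation": [-0.0163, -0.0372, 0], "turn": [0, 0, 0], "fingers": 0.06},
    {"translation": [-0.0163, -0.0372, 0], "turn": [0, 0, 0], "fingers": 0.06},
    {"translation": [-0.0163, -0.0372, 0], "turn": [0, 0, 0.003], "fingers": 0.06},
    {"translation": [-0.0163, -0.0372, 0], "turn": [0, 0, 0], "fingers": 0.06},
    {"translation": [0, 0, 0], "turn": [0, 0, 0], "fingers": 0.06}
  ]
}}

```text
t: 1.93
position: [0.4846, -0.0498, 0.2362]
tcp_rot: [[-1.0, -0.001, -0.0], [-0.001, 1.0, -0.002], [0.0, -0.002, -1.0]]
contact_force: [-1.2, 0.0, -0.4]
gripper_width: 0.0601
grip_force: 0.0
```

```bash
python3 -c "
from w import *
to([0,.09,.144],90)
from bench import snapshot
ct=camera_model('wrist'); im=snapshot('wrist'); m=np.load('m.npy')
for p in proj(ct,m2w(m,[[.055,.09,.138],[-.055,.09,.138]])):
    print(p)
cv2.imwrite('pics/w1.png',im[:,:,::-1])"
```

```text
t 1.9333 mould-frame tcp [0.0008 0.086  0.2362] F [-1.1593  0.0406 -0.3859] w 0.06010974920702485 0.0
shift [0.0008 0.0042 0.0922] turn [-0.0023 -0.0002 -0.0077] R [-1.     -0.0012 -0.0002 -0.0012  1.     -0.0023  0.0002 -0.0023 -1.    ]
[332.4088 327.2716]
[331.9506 173.2192]
```

View pics/w1.png

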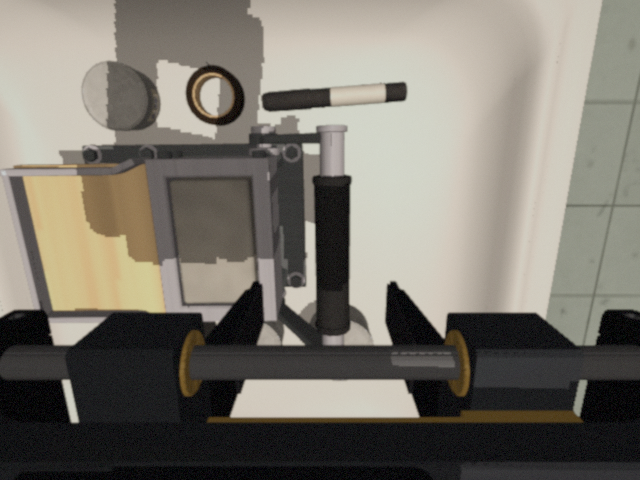

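The wrist view shows the bar from (332,180) to (332,330), matching the prediction and lying between the finger tips. I'll descend and grip.

Emit:
{"method": "play_rows", "body": {
  "increments": [
    {"translation": [0, 0.004, 0.03], "turn": [0, 0, -0.008], "fingers": 0.06},
    {"translation": [0, 0, 0.031], "turn": [0, 0, 0], "fingers": 0.06},
    {"translation": [0, 0, 0.031], "turn": [0, 0, 0], "fingers": 0.06},
    {"translation": [0, 0, 0], "turn": [0, 0, 0], "fingers": 0.06},
    {"translation": [0, 0, 0], "turn": [0, 0, 0], "fingers": 0.02},
    {"translation": [0, 0, 0], "turn": [0, 0, 0], "fingers": 0.02},
    {"translation": [0, 0, 0], "turn": [0, 0, 0], "fingers": 0.02},
    {"translation": [0, 0, 0], "turn": [0, 0, 0], "fingers": 0.02}
  ]
}}

```text
t: 2.65
position: [0.4846, -0.0406, 0.1472]
tcp_rot: [[-1.0, -0.016, 0.004], [-0.016, 1.0, -0.001], [-0.004, -0.001, -1.0]]
contact_force: [0.3, 0.3, 0.9]
gripper_width: 0.0385
grip_force: 0.0
```

```bash
python3 -c "
from w import *
to([0,.09,.144],90)
t0=np.radians(60.2)
for k in range(17):
    t=t0*(1-k/16); print(k,(np.array([32+115*np.cos(t),38+115*np.sin(t)])).round(1))"
```

```text
t 2.65 mould-frame tcp [0.0009 0.0953 0.1472] F [0.2689 0.276  0.8913] w 0.03848900521653589 0.0
shift [ 0.001  -0.0053  0.0032] turn [-0.0008  0.0042  0.0068] R [-0.9999 -0.0156  0.0042 -0.0156  0.9999 -0.0008 -0.0042 -0.0008 -1.    ]
0 [ 89.2 137.8]
1 [ 95.6 133.8]
2 [101.7 129.4]
3 [107.6 124.7]
4 [113.1 119.5]
5 [118.3 114. ]
6 [123.1 108.2]
7 [127.5 102.1]
8 [131.5  95.7]
9 [135.1  89. ]
10 [138.2  82.1]
11 [140.9  75.1]
12 [143.1  67.9]
13 [144.8  60.5]
14 [146.   53.1]
15 [146.8  45.5]
16 [147.  38.]
```

Emit:
{"method": "play_rows", "body": {
  "increments": [
    {"translation": [0, -0.005, 0.003], "turn": [0, 0, 0.006], "fingers": 0.036},
    {"translation": [0, 0, 0], "turn": [0, 0, 0], "fingers": 0.015},
    {"translation": [0, 0, 0], "turn": [0, 0, 0], "fingers": 0.015},
    {"translation": [0, 0, 0], "turn": [0, 0, 0], "fingers": 0.015},
    {"translation": [0, 0, 0], "turn": [0, 0, 0], "fingers": 0.015},
    {"translation": [0, 0, 0], "turn": [0, 0, 0], "fingers": 0.015}
  ]
}}

```text
t: 3.15
position: [0.4833, -0.0449, 0.1421]
tcp_rot: [[-1.0, -0.009, 0.0], [-0.009, 1.0, 0.002], [-0.0, 0.002, -1.0]]
contact_force: [-1.3, 4.8, 4.1]
gripper_width: 0.0232
grip_force: 30.0
```

```bash
python3 -c "
from w import *
to([0,.09,.144],90)"
```

```text
t 3.15 mould-frame tcp [-0.0004  0.0909  0.1421] F [-1.3462  4.7983  4.067 ] w 0.02322360580280116 30.000908374786377
shift [-0.0004 -0.0009 -0.0019] turn [0.0016 0.0001 0.0002] R [-1.     -0.0091  0.0001 -0.0091  1.      0.0016 -0.0001  0.0016 -1.    ]
```

Emit:
{"method": "play_rows", "body": {
  "increments": [
    {"translation": [0, 0.0064, 0.004], "turn": [0, 0, 0], "fingers": 0.015},
    {"translation": [0, 0.0061, 0.0044], "turn": [0, 0, 0], "fingers": 0.015},
    {"translation": [0, 0.0059, 0.0047], "turn": [0, 0, 0], "fingers": 0.015},
    {"translation": [0, 0.0055, 0.0052], "turn": [0, 0, 0], "fingers": 0.015}
  ]
}}

```text
t: 3.48
position: [0.4834, -0.0243, 0.1245]
tcp_rot: [[-1.0, -0.011, 0.001], [-0.011, 1.0, -0.008], [-0.001, -0.008, -1.0]]
contact_force: [-3.1, -7.9, 8.1]
gripper_width: 0.0233
grip_force: 30.0
```

Emit:
{"method": "play_rows", "body": {
  "increments": [
    {"translation": [0, 0.0052, 0.0055], "turn": [0, 0, 0], "fingers": 0.015},
    {"translation": [0, 0.0048, 0.0058], "turn": [0, 0, 0], "fingers": 0.015}
  ]
}}

```text
t: 3.65
position: [0.484, -0.0144, 0.1133]
tcp_rot: [[-1.0, -0.011, 0.003], [-0.011, 1.0, -0.008], [-0.003, -0.008, -1.0]]
contact_force: [-0.7, -8.5, 6.3]
gripper_width: 0.0232
grip_force: 30.0
```

```bash
python3 -c "
from w import *
to([0,.1231,.1122],90)"
```

```text
t 3.65 mould-frame tcp [0.0006 0.1214 0.1133] F [-0.7047 -8.5159  6.2652] w 0.0231756402883493 30.005539655685425
shift [0.0006 0.0017 0.0011] turn [-0.0081  0.0026  0.0021] R [-0.9999 -0.011   0.0027 -0.011   0.9999 -0.008  -0.0026 -0.0081 -1.    ]
```

Tracking well, with about 10 N at the bar. I'll continue to the bottom.

Emit:
{"method": "play_rows", "body": {
  "increments": [
    {"translation": [0, 0.0044, 0.0061], "turn": [0, 0, 0], "fingers": 0.015},
    {"translation": [0, 0.004, 0.0064], "turn": [0, 0, 0], "fingers": 0.015},
    {"translation": [0, 0.0036, 0.0067], "turn": [0, 0, 0], "fingers": 0.015},
    {"translation": [0, 0.0031, 0.0069], "turn": [0, 0, 0], "fingers": 0.015},
    {"translation": [0, 0.0027, 0.007], "turn": [0, 0, 0], "fingers": 0.015}
  ]
}}

```text
t: 4.07
position: [0.4846, 0.0035, 0.0805]
tcp_rot: [[-1.0, -0.011, 0.004], [-0.011, 1.0, -0.007], [-0.004, -0.007, -1.0]]
contact_force: [-0.2, -7.0, 6.9]
gripper_width: 0.0231
grip_force: 30.0
```

Emit:
{"method": "play_rows", "body": {
  "increments": [
    {"translation": [0, 0.0022, 0.0072], "turn": [0, 0, 0], "fingers": 0.015},
    {"translation": [0, 0.0017, 0.0074], "turn": [0, 0, 0], "fingers": 0.015},
    {"translation": [0, 0.0012, 0.0074], "turn": [0, 0, 0], "fingers": 0.015},
    {"translation": [0, 0.0008, 0.0074], "turn": [0, 0, 0], "fingers": 0.015}
  ]
}}

```text
t: 4.4
position: [0.4846, 0.0105, 0.0511]
tcp_rot: [[-1.0, -0.011, 0.004], [-0.011, 1.0, -0.004], [-0.004, -0.004, -1.0]]
contact_force: [-0.6, -2.1, 7.6]
gripper_width: 0.0238
grip_force: 30.0
```

```bash
python3 -c "
from w import *
to([0,.147,.042],90)"
```

```text
t 4.4 mould-frame tcp [0.0013 0.1463 0.0511] F [-0.6484 -2.0859  7.5735] w 0.023775656278931898 30.005919635295868
shift [0.0014 0.0007 0.009 ] turn [-0.0043  0.0037  0.002 ] R [-0.9999 -0.0108  0.0038 -0.0108  0.9999 -0.0043 -0.0037 -0.0043 -1.    ]
```

Emit:
{"method": "play_rows", "body": {
  "increments": [
    {"translation": [0, 0, 0.007], "turn": [0, 0, 0], "fingers": 0.015},
    {"translation": [0, 0, 0.003], "turn": [0, 0, 0], "fingers": 0.015},
    {"translation": [0, 0, 0], "turn": [0, 0, 0], "fingers": 0.015}
  ]
}}

```text
t: 4.65
position: [0.4845, 0.0114, 0.0402]
tcp_rot: [[-1.0, -0.01, 0.004], [-0.01, 1.0, -0.002], [-0.004, -0.002, -1.0]]
contact_force: [4.1, 0.6, -0.2]
gripper_width: 0.0234
grip_force: 30.0
```

Emit:
{"method": "play_rows", "body": {
  "increments": [
    {"translation": [0, 0, 0.002], "turn": [0, 0, 0], "fingers": 0.015},
    {"translation": [0, 0, 0.002], "turn": [0, 0, 0], "fingers": 0.015},
    {"translation": [0, 0, 0], "turn": [0, 0, 0], "fingers": 0.015}
  ]
}}

```text
t: 4.9
position: [0.4844, 0.0116, 0.0367]
tcp_rot: [[-1.0, -0.01, 0.004], [-0.01, 1.0, -0.001], [-0.004, -0.002, -1.0]]
contact_force: [2.2, 0.3, 3.5]
gripper_width: 0.0231
grip_force: 30.0
```

```bash
python3 -c "
from w import *
to([0,.147,.042],90)"
```

```text
t 4.9 mould-frame tcp [0.0012 0.1474 0.0367] F [2.1555 0.294  3.5125] w 0.02305403802226851 30.003375113010406
shift [ 0.0012 -0.0004 -0.0053] turn [-0.0015  0.0038  0.0011] R [-0.9999 -0.0099  0.0038 -0.01    0.9999 -0.0015 -0.0038 -0.0015 -1.    ]
```

Emit:
{"method": "play_rows", "body": {
  "increments": [
    {"translation": [0, 0, 0.003], "turn": [0, 0, 0], "fingers": 0.015},
    {"translation": [0, 0, 0.003], "turn": [0, 0, 0], "fingers": 0.015}
  ]
}}

```text
t: 5.07
position: [0.4846, 0.0116, 0.0324]
tcp_rot: [[-1.0, -0.01, 0.002], [-0.01, 1.0, -0.001], [-0.002, -0.001, -1.0]]
contact_force: [-12.3, 1.0, 38.8]
gripper_width: 0.0234
grip_force: 30.0
```

```bash
python3 -c "
from w import *
to([0,.147,.042],90)
from bench import snapshot
m=np.load('m.npy')
for n in ['side','top']:
    im=snapshot(n)[:,:,::-1].copy(); ct=camera_model(n)
    for p in proj(ct,m2w(m,[[.055,.147,.038],[-.055,.147,.038],[.05,.03,.146],[.05,-.03,.146],[-.05,.03,.146],[-.05,-.03,.146]])): cv2.circle(im,tuple(int(round(v*8)) for v in p),10,(0,0,255),-1,shift=3)
    cv2.imwrite('pics/%s2.png'%n,im)
a=cv2.resize(cv2.imread('pics/side2.png')[150:400,200:430],None,fx=1.75,fy=2.2); b=cv2.resize(cv2.imread('pics/top2.png')[190:340,230:430],None,fx=1.9,fy=550/150)
cv2.imwrite('pics/both2.png',np.hstack([a,b]))"
```

```text
t 5.0667 mould-frame tcp [0.0014 0.1474 0.0324] F [-12.3179   1.0302  38.7726] w 0.02335599699233344 30.00827729701996
shift [ 0.0014 -0.0005 -0.0096] turn [-0.0013  0.0024  0.001 ] R [-0.9999 -0.0098  0.0024 -0.0098  1.     -0.0012 -0.0024 -0.0013 -1.    ]
```

View pics/both2.png

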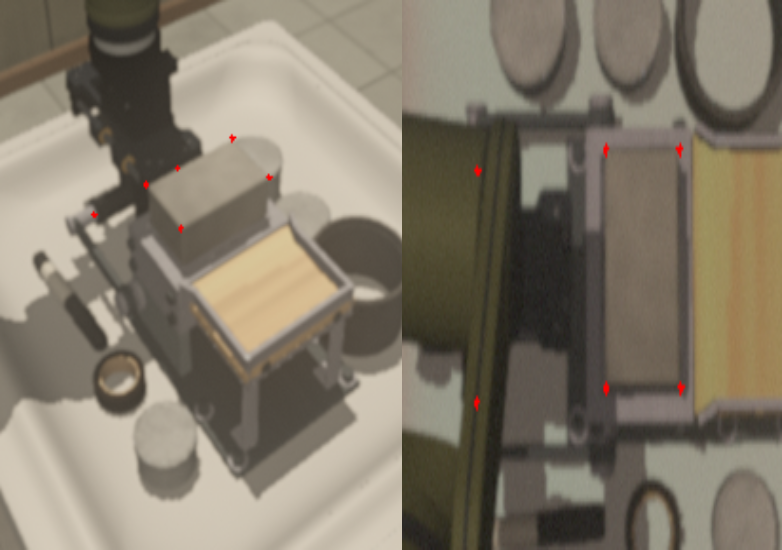

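The bar has met its stop: the force jumped to 39 N, and in both views the block top lies on the fully-raised outline. I'll release, then press on top of the bar with closed fingers to confirm.

Emit:
{"method": "play_rows", "body": {
  "increments": [
    {"translation": [0, 0, 0], "turn": [0, 0, 0], "fingers": 0.05},
    {"translation": [0, 0, 0], "turn": [0, 0, 0], "fingers": 0.05},
    {"translation": [0, 0, 0], "turn": [0, 0, 0], "fingers": 0.05},
    {"translation": [0, 0, 0], "turn": [0, 0, 0], "fingers": 0.05},
    {"translation": [0, 0, -0.02], "turn": [0, 0, 0], "fingers": 0.05},
    {"translation": [0, 0, -0.02], "turn": [0, 0, 0], "fingers": 0.05},
    {"translation": [0, 0, -0.02], "turn": [0, 0, 0], "fingers": 0.05},
    {"translation": [0, 0, 0], "turn": [0, 0, 0], "fingers": 0.02}
  ]
}}

```text
t: 5.83
position: [0.4851, 0.0117, 0.0931]
tcp_rot: [[-1.0, -0.009, 0.006], [-0.009, 1.0, -0.001], [-0.006, -0.001, -1.0]]
contact_force: [1.6, -0.5, -0.0]
gripper_width: 0.0473
grip_force: 0.0
```

Emit:
{"method": "play_rows", "body": {
  "increments": [
    {"translation": [0, 0, 0], "turn": [0, 0, 0], "fingers": 0.0},
    {"translation": [0, 0, 0], "turn": [0, 0, 0], "fingers": 0.0},
    {"translation": [0, 0, 0], "turn": [0, 0, 0], "fingers": 0.0},
    {"translation": [0, 0, 0], "turn": [0, 0, 0], "fingers": 0.0},
    {"translation": [0, 0, 0], "turn": [0, 0, 0], "fingers": 0.0},
    {"translation": [0, 0, 0], "turn": [0, 0, 0], "fingers": 0.0},
    {"translation": [0, 0, 0], "turn": [0, 0, 0], "fingers": 0.0},
    {"translation": [0, 0, 0], "turn": [0, 0, 0], "fingers": 0.0}
  ]
}}

```text
t: 6.5
position: [0.4826, 0.0121, 0.0893]
tcp_rot: [[-1.0, -0.009, -0.0], [-0.009, 1.0, 0.0], [0.0, 0.0, -1.0]]
contact_force: [0.0, -0.4, -0.3]
gripper_width: 0.0009
grip_force: 0.0
```

```bash
python3 -c "
from w import *
to([0,.147,.072],90)"
```

```text
t 6.5 mould-frame tcp [-0.0006  0.1479  0.0893] F [ 0.0103 -0.4412 -0.2608] w 0.0009006111019002398 0.0
shift [-0.0006 -0.0009  0.0173] turn [ 0.     -0.0004  0.0004] R [-1.     -0.0092 -0.0004 -0.0092  1.      0.      0.0004  0.     -1.    ]
```

Emit:
{"method": "play_rows", "body": {
  "increments": [
    {"translation": [0, 0, 0.008], "turn": [0, 0, 0], "fingers": 0.0},
    {"translation": [0, 0, 0.007], "turn": [0, 0, 0], "fingers": 0.0},
    {"translation": [0, 0, 0], "turn": [0, 0, 0], "fingers": 0.0}
  ]
}}

```text
t: 6.75
position: [0.4813, 0.0122, 0.0724]
tcp_rot: [[-1.0, -0.009, -0.003], [-0.009, 1.0, 0.0], [0.003, 0.0, -1.0]]
contact_force: [-0.1, 0.2, -0.5]
gripper_width: 0.0002
grip_force: 0.0
```

Emit:
{"method": "play_rows", "body": {
  "increments": [
    {"translation": [0, 0, 0.002], "turn": [0, 0, 0], "fingers": 0.0},
    {"translation": [0, 0, 0.001], "turn": [0, 0, 0], "fingers": 0.0},
    {"translation": [0, 0, 0], "turn": [0, 0, 0], "fingers": 0.0}
  ]
}}

```text
t: 7.0
position: [0.4824, 0.012, 0.0719]
tcp_rot: [[-1.0, -0.009, -0.001], [-0.009, 1.0, 0.0], [0.001, 0.0, -1.0]]
contact_force: [-3.0, 0.2, 3.2]
gripper_width: 0.0003
grip_force: 1.5
```

Emit:
{"method": "play_rows", "body": {
  "increments": [
    {"translation": [0, 0, 0.0015], "turn": [0, 0, 0], "fingers": 0.0},
    {"translation": [0, 0, 0], "turn": [0, 0, 0], "fingers": 0.0}
  ]
}}

```text
t: 7.17
position: [0.4826, 0.012, 0.0717]
tcp_rot: [[-1.0, -0.009, -0.002], [-0.009, 1.0, 0.0], [0.002, 0.0, -1.0]]
contact_force: [-7.4, 0.6, 13.5]
gripper_width: 0.0005
grip_force: 6.4
```

Emit:
{"method": "play_rows", "body": {
  "increments": [
    {"translation": [0, 0, 0.0015], "turn": [0, 0, 0], "fingers": 0.0},
    {"translation": [0, 0, 0], "turn": [0, 0, 0], "fingers": 0.0}
  ]
}}

```text
t: 7.33
position: [0.4827, 0.012, 0.0716]
tcp_rot: [[-1.0, -0.009, -0.003], [-0.009, 1.0, -0.0], [0.003, 0.0, -1.0]]
contact_force: [-12.1, 1.2, 21.5]
gripper_width: 0.0005
grip_force: 10.8
```

Emit:
{"method": "play_rows", "body": {
  "increments": [
    {"translation": [0, 0, -0.03], "turn": [0, 0, 0], "fingers": 0.0},
    {"translation": [0, 0, -0.04], "turn": [0, 0, 0], "fingers": 0.06},
    {"translation": [0, 0, -0.04], "turn": [0, 0, 0], "fingers": 0.06},
    {"translation": [0, 0, -0.03], "turn": [0, 0, 0.12], "fingers": 0.06},
    {"translation": [0, 0, 0], "turn": [0, 0, 0.12], "fingers": 0.06},
    {"translation": [0, 0, 0], "turn": [0, 0, 0.12], "fingers": 0.06},
    {"translation": [0, 0, 0], "turn": [0, 0, 0.12], "fingers": 0.06},
    {"translation": [0, 0, 0], "turn": [0, 0, 0.12], "fingers": 0.06}
  ]
}}

```text
t: 8.0
position: [0.4829, 0.012, 0.2088]
tcp_rot: [[-0.827, 0.562, 0.001], [0.562, 0.827, -0.0], [-0.001, 0.001, -1.0]]
contact_force: [0.1, -0.5, -0.1]
gripper_width: 0.0416
grip_force: 0.0
```

Emit:
{"method": "play_rows", "body": {
  "increments": [
    {"translation": [0, 0, 0], "turn": [0, 0, 0.12], "fingers": 0.06},
    {"translation": [0, 0, 0], "turn": [0, 0, 0.12], "fingers": 0.06},
    {"translation": [0, 0, 0], "turn": [0, 0, 0.12], "fingers": 0.06},
    {"translation": [0, 0, 0], "turn": [0, 0, 0.12], "fingers": 0.06},
    {"translation": [0, 0, 0], "turn": [0, 0, 0.12], "fingers": 0.06},
    {"translation": [0, 0, 0], "turn": [0, 0, 0.12], "fingers": 0.06},
    {"translation": [0, 0, 0], "turn": [0, 0, 0.12], "fingers": 0.06},
    {"translation": [0, 0, 0], "turn": [0, 0, 0.12], "fingers": 0.06}
  ]
}}

```text
t: 8.67
position: [0.4828, 0.012, 0.2084]
tcp_rot: [[-0.014, 1.0, 0.0], [1.0, 0.014, -0.0], [-0.0, 0.0, -1.0]]
contact_force: [-0.6, 0.2, 1.0]
gripper_width: 0.0602
grip_force: 0.0
```

```bash
python3 -c "
from w import *
to([0,.07,.2],0,0)
from bench import snapshot
cv2.imwrite('pics/top3.png',snapshot('top')[:,:,::-1])"
```

```text
t 8.6667 mould-frame tcp [-0.0004  0.1479  0.2084] F [-0.6416  0.151   1.0295] w 0.06019192423935881 0.0
shift [-0.0779 -0.      0.0084] turn [0.0003 0.     0.0052] R [-0.0141  0.9999  0.0003  0.9999  0.0141 -0.     -0.      0.0003 -1.    ]
```

The bar is firm at z = 38 mm under 21 N, so the lever is fully down. Next I position the spread fingers behind the block, tilted slightly so the tips lead.

Emit:
{"method": "play_rows", "body": {
  "increments": [
    {"translation": [-0.039, 0, 0], "turn": [0, 0, 0.005], "fingers": 0.06},
    {"translation": [-0.039, 0, 0], "turn": [0, 0, 0], "fingers": 0.06},
    {"translation": [0, 0, 0.008], "turn": [0, -0.1, 0], "fingers": 0.06},
    {"translation": [0, 0, 0], "turn": [0, 0, 0], "fingers": 0.06},
    {"translation": [0, 0, 0], "turn": [0, 0, 0], "fingers": 0.06}
  ]
}}

```text
t: 9.13
position: [0.4836, -0.0656, 0.1999]
tcp_rot: [[-0.017, 1.0, 0.0], [0.995, 0.017, -0.097], [-0.097, -0.001, -0.995]]
contact_force: [-0.2, 0.4, -0.4]
gripper_width: 0.06
grip_force: 0.0
```

```bash
python3 -c "
from w import *
to([0,.062,.135],0)
im=cv2.imread('pics/top3.png'); m=np.load('m.npy'); ct=camera_model('top')
for p in proj(ct,m2w(m,[[.05,.03,.146],[.05,-.03,.146],[-.05,.03,.146],[-.05,-.03,.146]])): cv2.circle(im,tuple(int(round(v*8)) for v in p),8,(0,0,255),-1,shift=3)
cv2.imwrite('pics/top3c.png',cv2.resize(im[190:340,250:450],None,fx=4,fy=4))"
```

```text
t 9.1333 mould-frame tcp [-0.0003  0.0702  0.1999] F [-0.1726  0.4232 -0.3672] w 0.060040601249272296 0.0
shift [-0.0019  0.0003  0.0654] turn [-0.0011  0.0976  0.008 ] R [-0.0168  0.9999  0.0001  0.9951  0.0167 -0.0974 -0.0974 -0.0015 -0.9952]
```

View pics/top3c.png

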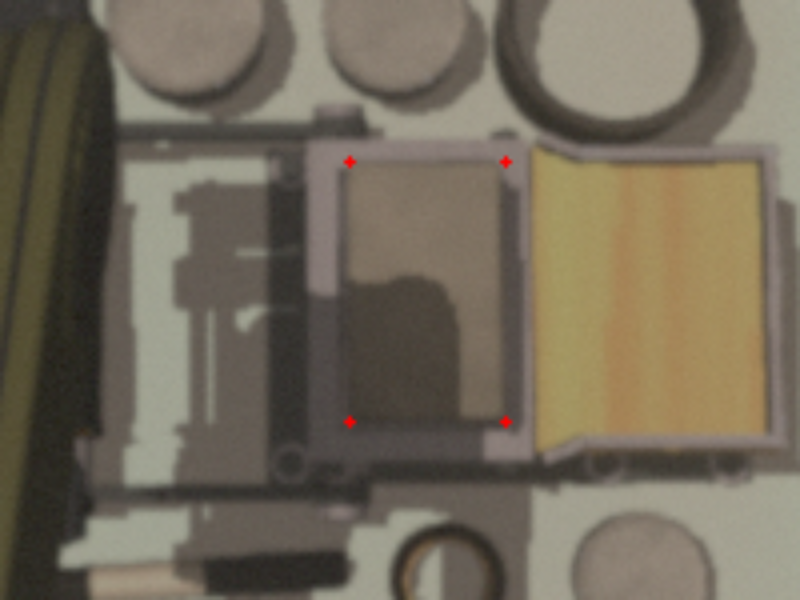

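The raised block is square in place, with its corners on the predicted marks at (350,162) to (505,421). I'll descend behind it.

Emit:
{"method": "play_rows", "body": {
  "increments": [
    {"translation": [-0.001, 0, 0.033], "turn": [0, 0, 0.008], "fingers": 0.06},
    {"translation": [-0.001, 0, 0.032], "turn": [0, 0, 0], "fingers": 0.06},
    {"translation": [0, 0, 0], "turn": [0, 0, 0], "fingers": 0.06},
    {"translation": [0, 0, 0], "turn": [0, 0, 0], "fingers": 0.06}
  ]
}}

```text
t: 9.47
position: [0.4831, -0.0728, 0.1347]
tcp_rot: [[-0.01, 1.0, -0.002], [0.995, 0.01, -0.098], [-0.098, -0.003, -0.995]]
contact_force: [0.4, 0.1, 0.4]
gripper_width: 0.06
grip_force: 0.0
```

```bash
python3 -c "
from w import *
to([0,.045,.135],0)"
```

```text
t 9.4667 mould-frame tcp [-0.0009  0.0631  0.1347] F [0.4028 0.1463 0.3624] w 0.06001066059022701 0.0
shift [-0.018   0.0009  0.0015] turn [-0.0033  0.0979  0.0013] R [-0.0103  0.9999 -0.0024  0.9952  0.01   -0.0978 -0.0977 -0.0034 -0.9952]
```

Emit:
{"method": "play_rows", "body": {
  "increments": [
    {"translation": [-0.005, 0, 0.0005], "turn": [0, 0, 0], "fingers": 0.06},
    {"translation": [-0.005, 0, 0.0005], "turn": [0, 0, 0], "fingers": 0.06},
    {"translation": [-0.003, 0, 0.0003], "turn": [0, 0, 0], "fingers": 0.06},
    {"translation": [-0.003, 0, 0.0003], "turn": [0, 0, 0], "fingers": 0.06},
    {"translation": [-0.003, 0, 0.0003], "turn": [0, 0, 0], "fingers": 0.06},
    {"translation": [-0.003, 0, 0.0003], "turn": [0, 0, 0], "fingers": 0.06}
  ]
}}

```text
t: 9.97
position: [0.4852, -0.0963, 0.1374]
tcp_rot: [[-0.006, 1.0, 0.004], [0.995, 0.007, -0.098], [-0.098, 0.003, -0.995]]
contact_force: [-0.0, 4.2, 3.9]
gripper_width: 0.0601
grip_force: 2.2
```

Emit:
{"method": "play_rows", "body": {
  "increments": [
    {"translation": [-0.003, 0, 0.0003], "turn": [0, 0, 0], "fingers": 0.06},
    {"translation": [-0.003, 0, 0.0003], "turn": [0, 0, 0], "fingers": 0.06},
    {"translation": [-0.003, 0, 0.0003], "turn": [0, 0, 0], "fingers": 0.06},
    {"translation": [-0.003, 0, 0.0003], "turn": [0, 0, 0], "fingers": 0.06}
  ]
}}

```text
t: 10.3
position: [0.4845, -0.1087, 0.1363]
tcp_rot: [[-0.007, 1.0, 0.002], [0.995, 0.007, -0.099], [-0.1, 0.001, -0.995]]
contact_force: [1.0, 4.9, 3.9]
gripper_width: 0.0599
grip_force: 2.2
```

```bash
python3 -c "
from w import *
to([0,.03,.135],0)"
```

```text
t 10.3 mould-frame tcp [0.0003 0.0271 0.1363] F [1.0386 4.86   3.9   ] w 0.059928597022020504 2.186081431573257
shift [ 0.003  -0.0003  0.001 ] turn [ 0.001   0.0997 -0.0018] R [-0.0069  1.      0.0018  0.995   0.0071 -0.0995 -0.0995  0.0011 -0.995 ]
```

Emit:
{"method": "play_rows", "body": {
  "increments": [
    {"translation": [-0.004, 0, 0.0004], "turn": [0, 0, 0], "fingers": 0.06},
    {"translation": [-0.004, 0, 0.0004], "turn": [0, 0, 0], "fingers": 0.06},
    {"translation": [-0.004, 0, 0.0004], "turn": [0, 0, 0], "fingers": 0.06},
    {"translation": [-0.004, 0, 0.0004], "turn": [0, 0, 0], "fingers": 0.06},
    {"translation": [-0.004, 0, 0.0004], "turn": [0, 0, 0], "fingers": 0.06},
    {"translation": [-0.004, 0, 0.0004], "turn": [0, 0, 0], "fingers": 0.06}
  ]
}}

```text
t: 10.8
position: [0.4845, -0.1332, 0.136]
tcp_rot: [[-0.007, 1.0, 0.001], [0.995, 0.007, -0.1], [-0.1, 0.001, -0.995]]
contact_force: [0.4, 4.2, 3.2]
gripper_width: 0.0598
grip_force: 2.0
```

```bash
python3 -c "
from w import *
to([0,.0,.135],0)
from bench import snapshot
a=cv2.resize(snapshot('side')[180:360,200:430,::-1],(400,400)); b=cv2.resize(snapshot('top')[190:340,300:450,::-1],(400,400))
cv2.imwrite('pics/push1.png',np.hstack([a,b]))"
```

```text
t 10.8 mould-frame tcp [0.     0.0026 0.136 ] F [0.3614 4.1672 3.2402] w 0.059806258101986455 1.9756768838851713
shift [-0.0025 -0.      0.0013] turn [ 0.0005  0.1001 -0.0019] R [-0.0069  1.      0.0012  0.995   0.0069 -0.0999 -0.0999  0.0005 -0.995 ]
```

View pics/push1.png

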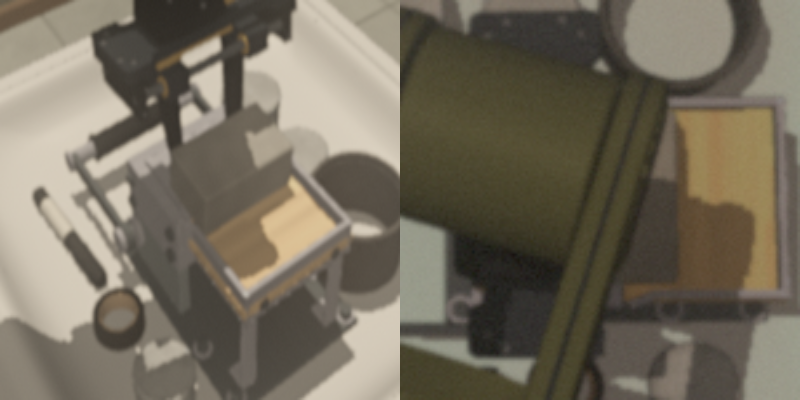

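The block is sliding upright and square into the fences; in the top view (right half) its front edge is at about x = 680. Continuing.

Emit:
{"method": "play_rows", "body": {
  "increments": [
    {"translation": [-0.004, 0, 0.0004], "turn": [0, 0, 0], "fingers": 0.06},
    {"translation": [-0.004, 0, 0.0004], "turn": [0, 0, 0], "fingers": 0.06},
    {"translation": [-0.004, 0, 0.0004], "turn": [0, 0, 0], "fingers": 0.06},
    {"translation": [-0.004, 0, 0.0004], "turn": [0, 0, 0], "fingers": 0.06},
    {"translation": [-0.004, 0, 0.0004], "turn": [0, 0, 0], "fingers": 0.06},
    {"translation": [-0.004, 0, 0.0004], "turn": [0, 0, 0], "fingers": 0.06},
    {"translation": [-0.004, 0, 0.0004], "turn": [0, 0, 0], "fingers": 0.06}
  ]
}}

```text
t: 11.48
position: [0.4847, -0.1613, 0.136]
tcp_rot: [[-0.007, 1.0, 0.001], [0.995, 0.007, -0.1], [-0.1, 0.001, -0.995]]
contact_force: [0.7, 1.6, -0.3]
gripper_width: 0.0599
grip_force: 0.8
```

Emit:
{"method": "play_rows", "body": {
  "increments": [
    {"translation": [-0.004, 0, 0.0004], "turn": [0, 0, 0], "fingers": 0.06},
    {"translation": [-0.004, 0, 0.0004], "turn": [0, 0, 0], "fingers": 0.06},
    {"translation": [-0.004, 0, 0.0004], "turn": [0, 0, 0], "fingers": 0.06},
    {"translation": [-0.004, 0, 0.0004], "turn": [0, 0, 0], "fingers": 0.06},
    {"translation": [-0.004, 0, 0.0004], "turn": [0, 0, 0], "fingers": 0.06},
    {"translation": [-0.004, 0, 0.0004], "turn": [0, 0, 0], "fingers": 0.06}
  ]
}}

```text
t: 11.98
position: [0.485, -0.1854, 0.1361]
tcp_rot: [[-0.007, 1.0, 0.002], [0.995, 0.007, -0.1], [-0.1, 0.001, -0.995]]
contact_force: [-0.3, 1.5, -0.0]
gripper_width: 0.0602
grip_force: 1.0
```

```bash
python3 -c "
from w import *
to([0,-.066,.135],0)"
```

```text
t 11.9833 mould-frame tcp [ 0.     -0.0495  0.1361] F [-0.3227  1.4623 -0.0349] w 0.06019352313292424 0.976379190251464
shift [-0.0163  0.      0.0028] turn [ 0.0007  0.1    -0.0018] R [-0.0069  1.      0.0015  0.995   0.007  -0.0998 -0.0998  0.0008 -0.995 ]
```

Emit:
{"method": "play_rows", "body": {
  "increments": [
    {"translation": [-0.003, 0, 0.0003], "turn": [0, 0, 0], "fingers": 0.06},
    {"translation": [-0.003, 0, 0.0003], "turn": [0, 0, 0], "fingers": 0.06},
    {"translation": [-0.003, 0, 0.0003], "turn": [0, 0, 0], "fingers": 0.06},
    {"translation": [-0.002, 0, 0.0002], "turn": [0, 0, 0], "fingers": 0.06}
  ]
}}

```text
t: 12.32
position: [0.485, -0.1964, 0.1361]
tcp_rot: [[-0.007, 1.0, 0.001], [0.995, 0.007, -0.1], [-0.1, 0.001, -0.995]]
contact_force: [-0.2, 2.2, 0.1]
gripper_width: 0.0598
grip_force: 1.0
```

Emit:
{"method": "play_rows", "body": {
  "increments": [
    {"translation": [-0.002, 0, 0.0002], "turn": [0, 0, 0], "fingers": 0.06},
    {"translation": [-0.0015, 0, 0.0002], "turn": [0, 0, 0], "fingers": 0.06}
  ]
}}

```text
t: 12.48
position: [0.4851, -0.1997, 0.1361]
tcp_rot: [[-0.007, 1.0, 0.001], [0.995, 0.007, -0.1], [-0.1, 0.001, -0.995]]
contact_force: [-1.0, 4.1, 0.2]
gripper_width: 0.0603
grip_force: 2.3
```

Emit:
{"method": "play_rows", "body": {
  "increments": [
    {"translation": [-0.0015, 0, 0.0001], "turn": [0, 0, 0], "fingers": 0.06},
    {"translation": [0, 0, 0], "turn": [0, 0, 0], "fingers": 0.06}
  ]
}}

```text
t: 12.65
position: [0.4849, -0.2, 0.1361]
tcp_rot: [[-0.007, 1.0, 0.001], [0.995, 0.007, -0.097], [-0.097, 0.0, -0.995]]
contact_force: [-1.3, 7.0, 2.4]
gripper_width: 0.0598
grip_force: 3.4
```

Emit:
{"method": "play_rows", "body": {
  "increments": [
    {"translation": [-0.0015, 0, 0.0001], "turn": [0, 0, 0], "fingers": 0.06},
    {"translation": [0, 0, 0], "turn": [0, 0, 0], "fingers": 0.06}
  ]
}}

```text
t: 12.82
position: [0.4849, -0.2003, 0.1361]
tcp_rot: [[-0.007, 1.0, 0.0], [0.996, 0.007, -0.094], [-0.094, -0.0, -0.996]]
contact_force: [-2.0, 11.6, 3.0]
gripper_width: 0.0598
grip_force: 5.7
```

Emit:
{"method": "play_rows", "body": {
  "increments": [
    {"translation": [-0.0015, 0, 0.0001], "turn": [0, 0, 0], "fingers": 0.06},
    {"translation": [0, 0, 0], "turn": [0, 0, 0], "fingers": 0.06}
  ]
}}

```text
t: 12.98
position: [0.4849, -0.2004, 0.1361]
tcp_rot: [[-0.007, 1.0, 0.0], [0.996, 0.007, -0.091], [-0.091, -0.001, -0.996]]
contact_force: [-2.3, 16.7, 5.9]
gripper_width: 0.0601
grip_force: 8.1
```

```bash
python3 -c "
from w import *
to([0,-.066,.135],0)"
```

```text
t 12.9833 mould-frame tcp [-0.0002 -0.0646  0.1361] F [-2.2713 16.6961  5.8646] w 0.060061953000651716 8.148743089986965
shift [-0.0013  0.0002  0.0013] turn [-0.0006  0.0912 -0.0021] R [-0.0067  1.      0.0001  0.9958  0.0067 -0.0911 -0.0911 -0.0005 -0.9958]
```

Firm against the stop at 17 N without moving. I'll back off, lift and clear the view.

Emit:
{"method": "play_rows", "body": {
  "increments": [
    {"translation": [0.005, 0, -0.0005], "turn": [0, 0, 0], "fingers": 0.06},
    {"translation": [0.01, 0, -0.001], "turn": [0, 0, 0], "fingers": 0.06},
    {"translation": [0.02, 0, -0.002], "turn": [0, 0, 0], "fingers": 0.06},
    {"translation": [0.01, 0, -0.03], "turn": [0, 0, 0], "fingers": 0.06},
    {"translation": [0.01, 0, -0.038], "turn": [0, 0, 0], "fingers": 0.06},
    {"translation": [0.01, 0, -0.038], "turn": [0, 0, 0], "fingers": 0.06},
    {"translation": [0.04, 0, 0], "turn": [0, 0, 0], "fingers": 0.06},
    {"translation": [0.04, 0, 0], "turn": [0, 0, 0], "fingers": 0.06}
  ]
}}

```text
t: 13.65
position: [0.486, -0.0489, 0.2353]
tcp_rot: [[-0.003, 1.0, 0.01], [0.995, 0.004, -0.102], [-0.102, 0.01, -0.995]]
contact_force: [0.9, 1.2, 0.0]
gripper_width: 0.0598
grip_force: 0.0
```

Emit:
{"method": "play_rows", "body": {
  "increments": [
    {"translation": [0.04, 0, 0], "turn": [0, 0, 0], "fingers": 0.06},
    {"translation": [0.04, 0, 0], "turn": [0, 0, 0], "fingers": 0.06},
    {"translation": [0.04, 0, 0], "turn": [0, 0, 0], "fingers": 0.06},
    {"translation": [0.04, 0, 0], "turn": [0, 0, 0], "fingers": 0.06},
    {"translation": [0, 0, 0], "turn": [0, 0, 0], "fingers": 0.06},
    {"translation": [0, 0, 0], "turn": [0, 0, 0], "fingers": 0.06}
  ]
}}

```text
t: 14.15
position: [0.4826, 0.112, 0.2146]
tcp_rot: [[-0.011, 1.0, 0.002], [0.995, 0.011, -0.101], [-0.101, 0.001, -0.995]]
contact_force: [1.1, -0.6, 0.8]
gripper_width: 0.0597
grip_force: 0.0
```

```bash
python3 -c "
from w import *
to([0,0,.2],0)
from bench import snapshot
m=np.load('m.npy'); o=[]
for n,(r0,r1,c0,c1) in {'side':(180,360,200,430),'top':(160,360,260,460)}.items():
    im=snapshot(n)[:,:,::-1].copy(); ct=camera_model(n)
    for p in proj(ct,m2w(m,[[.05,-.078,.1425],[.05,-.138,.1425],[-.05,-.078,.1425],[-.05,-.138,.1425],[.055,.147,.038],[-.055,.147,.038]])): cv2.circle(im,tuple(int(round(v*8)) for v in p),8,(0,0,255),-1,shift=3)
    o.append(cv2.resize(im[r0:r1,c0:c1],(400,400)))
cv2.imwrite('pics/end.png',np.hstack(o))"
```

```text
t 14.15 mould-frame tcp [0.0003 0.2478 0.2146] F [ 1.0755 -0.5936  0.7675] w 0.05974795152648835 0.0
shift [-0.2451 -0.0009  0.0396] turn [0.0013 0.1012 0.0024] R [-0.0112  0.9999  0.0023  0.9948  0.0113 -0.101  -0.101   0.0012 -0.9949]
```

View pics/end.png

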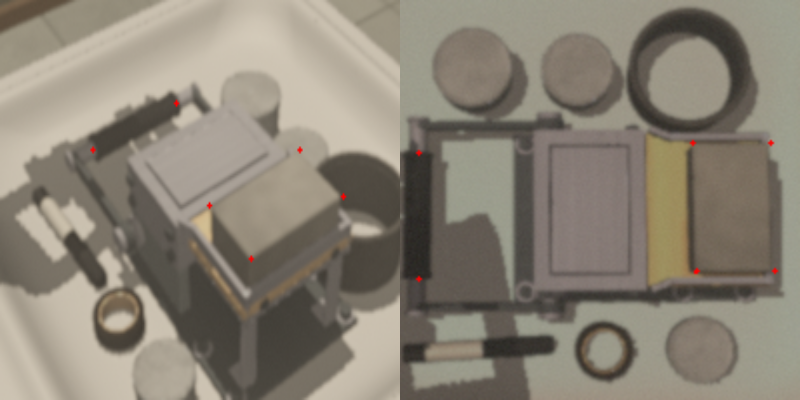

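In the final views the block lies flat and square on the board against the stop, with its corners on the marks at (693,143) to (775,270). The lever is down, the ejector plate is up and the tins have not moved.

```bash
python3 -c "
from bench import manip
print(manip.sign_off())"
```

```text
the job is handed in; nothing more can be done
None
```

The job is done and handed in at about 14 s: the lever is fully down, the block lies flat and square against the stop between the fences, and the tins are where they started.

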